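# Close and pin the hinged terrine mould

### The arm

A 7-joint arm with a two-finger parallel gripper is mounted at the origin on the work surface. World frame = base frame: x ahead of the robot, y to its left, z up, the work surface at z = 0. Lengths are in m, angles in rad, forces in N, time in s.
With the tool pointing down it reaches from about 0.4 to 0.85 m from the base axis. Payload 4.5 kg.
Tool frame: the origin (TCP) lies at the very end of the fingers, on their centre line; the grasp point (between the pads) lies 19 mm behind it (r.pinch_z is the distance from the TCP to the grasp point, in m); z points along the fingers, y is the line along which they close (so a half turn about z gives the same grasp; the last joint's range is limited). The gripper opens to 88 mm and grips with 3 to 60 N. Pads are 18 mm wide; open, the fingers measure 123 mm over their backs; the gripper's body (75 mm by 187 mm) begins 45 mm behind the grasp point.
Start: joints at [1.38, 0.689, -0.195, 1.565, 0.157, 0.902, -0.215], TCP at [0.139, -0.609, 0.213] pointing down, gripper open.
Joint ranges: [-3.01, 3.01], [-0.46, 2.08], [-1.47, 1.51], [0.13, 2.56], [-1, 4.14], [0.04, 2.09], [-2.66, 2.66]. Speed limits (rad/s): [2.57, 2.57, 3.14, 3.14, 3.14, 3.14, 3.14].

### API

Orientations are given as a unit quaternion [x, y, z, w].
In Python, from plant import r, cams gives the robot as it stands.
- The arm moves only by the shell command python3 -m pendant 'ROWS' [FORCE]. ROWS is JSON, a list of rows, each a list of 3 entries, a list of its own where there are three numbers: the closure, from -1 (fully open) to 1 (shut), then the shift along the tool's x, y, z in mm, then the turn, a rotation vector about the tool's x, y, z in degrees. A call has 1 to 8 rows; each row shifts and turns the commanded pose from where the row before left it, along the tool's axes as they then stand; what a row does not reach is not made up. A row lasts 1/8 s, in which the tool goes at most 62.5 mm and 10.7 degrees, less where a joint would pass 70% of its speed; a pose out of reach is approached as far as the arm can. A call with a gripper value outside its range is refused whole. The fingers move at their own pace and stop on an object; FORCE is the grip in N (left out, the last holds). Time passes only in rows, so rows that do not move let the fingers close. It gives the time, the measured TCP pose, the force, the opening and the grip force at its end, in the units of the state.
- r.get_state(): the state, without advancing time (a new reading comes with each control period).
- cams.snapshot(name): name is "scene" or "top" or "wrist"; returns a dict with "img" (480x640x3 uint8, red, green, blue), "camera_matrix" (3x3 intrinsics, pixels), "D" ([k1, k2, p1, p2, k3] as OpenCV has them; the pictures are not rectified), "camera_from_world" (4x4, takes a point from world to camera coordinates); the wrist camera has in their place "tool_from_camera" (4x4, takes a point from camera to tool coordinates, whose origin is the TCP and whose axes are the flange's). Camera axes: x right, y up, looking along -z (the intrinsics and any distortion apply to the point x, -y, -z); pixel columns grow to the right and rows downward; lengths in m; the calibration is good to about 2 mm. A picture is of the moment at which its call begins: read the wrist's pose just before it. There is no depth.
- r.finish_job(): hands the job in; it is judged then, once.
The state is a dict: "clock": time; "q": joint angles; "qd": joint speeds; "joint_torque": joint torques, N m; "tool_pos": TCP position; "eef_rot": TCP orientation; "contact_force": force on the tool from outside, world axes, zero at the start; "moment": the same for the moment, N m; "opening": opening from 0.0 (shut) to 1.0 (fully open); "finger_force": force on a finger pad.
Only numpy, scipy, OpenCV 4.12 (cv2) and the standard library are available. Lean on these libraries where they do the work, as an engineer would, in place of code of your own. Each camera call takes 0.05 s, during which the arm holds its last target. There are 200 camera calls.

### The job

Get the hinged terrine mould ready for filling: swing its open long side shut, over the spring clip and right up against the white seal of the end wall, and lean on its free end there for half a second with about 12 N so that the seal beds in. Then take the red-handled locking pin out of the wooden block and push it fully home, upright, through the three eyes of the closing corner and let go. It is thin sheet metal, so push no harder than about 20 N anywhere, never ram the pin, and leave the other things where they are.

Things in the scene. Friction and masses are not known exactly. Their poses are not given: they have to be found in the camera images.
- mould: Steel loaf mould without lid, 300 mm long (its y), 110 mm wide (x), 75 mm high, fixed to the table. Origin: centre of its footprint on the table, z up. Back wall at +x, the open long side at -x, hinge at the +y end. Its end wall at -y (y -144 to -150 mm) has a white seal on the front edge, a copper leaf-spring clip inside and the closing corner's two fixed brass eyes.
- hinge (a point): Foot of the upright hinge axis of the long side, at mould x -52, y +160 mm, height 0.
- corner (a point): Nominal axis of the two fixed eyes, mould x -52, y -160 mm, at the top of the upper eye, 75 mm above the table. Eyes: bore 10 mm, outside 19 mm, heights 14 to 34 and 59 to 75 mm. The end wall with eyes and seal slides stiffly in its corner (to set the width) and truly stands anywhere from 10 mm nearer to 10 mm farther along the mould's x: not measured, so feel where the side stops.
- side: Loose-hinged long side, upright steel plate 6 mm thick, 75 mm high, 0.2 to 0.4 kg. Origin on the hinge axis at the table; it runs along its own -y (y -14 to -306 mm); outer face (robot side) at x -3 mm. Starts 0.20 to 0.45 rad open; shut, its yaw is the mould's within 0.035. Slides at 1 to 4 N near its end; the clip resists 14 to 3 mm before the stop, up to 12 N. Stays where left.
- side_eye (a point): On the axis of the brass eye at the side's free end (320 mm from the hinge), at the eye's upper rim, 57 mm above the table; eye 21 mm high, bore 10 mm. With the side shut it lies between the two fixed eyes and this is also their axis, within 2 mm.
- stand: Drilled wooden block 128 x 46 x 50 mm, fixed, long along its x, origin under its centre. Three holes of 10 mm bore, 42 mm deep, at x -42, 0 and +42 mm hold the pin, the thermometer and the tester, in any order.
- pin: Locking pin, upright in the block, 40 to 85 g. Origin at its tip, z up. Brass shaft 8 mm thick, 65 mm long, lowest 12 mm tapered; then a collar 20 mm wide, 3 mm high; above it to 102 mm the red handle, 14 mm in diameter: grasp about 90 mm above the tip. Home, the collar sits on the upper fixed eye, tip 10 mm above the table. A spring grips the shaft over the last 15 mm: press with 3 to 8 N.
- thermometer: Steel dial thermometer with a white round dial 32 mm wide, standing in the block, top 88 mm above its tip (origin). Leave it.
- tester: Cake tester with a dark wooden knob 20 mm wide, standing in the block, top 102 mm above its tip (origin). Leave it.
- bowl: White mixing bowl, 210 mm wide, 95 mm high, origin under its centre. Leave it.
- colander: White colander, 200 mm wide, 85 mm high, origin under its centre. Leave it.
- eggs: Tray of six brown eggs, 100 x 148 mm, 62 mm high, origin under its centre. Leave it.
- whisk: Steel balloon whisk lying along its x, 280 mm long, 66 mm high, origin on the table under its middle. Leave it.

How it is judged:
On the way:
1. the long side is swung shut and leaned on with more than 8 N (x of side_eye in the frame of mould above -0.065 m and contact force between the fingers and side above 8 N), for 0.3 s.
At the end, for the whole second after the job is handed in: The side is shut, the pin stands upright (within 0.06 rad) through the side's eye (axes within 3 mm) with its tip 7 to 12.5 mm above the table, that is with its collar down on the upper fixed eye, and pin and side are at rest (x of side_eye in the frame of mould above -0.065 m and horizontal distance between pin and side_eye below 0.003 m and z of pin in the frame of mould between 0.007 and 0.0125 m and angle between pin's own z axis and vertical below 0.06 rad and linear speed of each of pin, side below 0.01 m/s); the robot touches nothing.
It fails at once if the fingers push the long side or the mould with more than 25 N (contact force between the fingers and side above 25 N or contact force between the fingers and mould above 25 N).
It fails at once if the pin is rammed: its contact forces on the mould's eyes add up to more than 60 N (a push of about 25 N), or over 30 N on the side's eye (contact force between pin and mould above 60 N or contact force between pin and side above 30 N).
It fails at once if the thermometer or the tester is pulled out or knocked away (moved over 20 mm) (distance of any of thermometer, tester from where it was at the start of the episode above 0.02 m).
It fails at once if bowl, colander, eggs or whisk are moved by more than 30 mm (distance of any of bowl, colander, eggs, whisk from where it was at the start of the episode above 0.03 m).
It also fails if it takes over 72 s, if anything falls off the work surface, if the arm or the gripper's body presses on something with over 40 N, if the wrist force passes 120 N, or if a joint passes its speed limit or range.

## Working session

There is one attempt and no reset: what is moved stays moved. The work goes in short steps, Python scripts to look and compute and a shell command to move; the robot and the scene stay as the last step left them, time stands still between calls to the robot, and variables do not carry over. Pictures are saved under pics/ and viewed, at most 10 in all, crops included, and the job is handed in when it is done.

```bash
ls; mkdir -p pics; python3 - <<'E'
from plant import r,cams
import cv2,json,numpy as np,pickle
s=r.get_state(); print(s)
d={}
for n in ["scene","top","wrist"]:
    c=cams.snapshot(n); d[n]=c; cv2.imwrite(f"pics/{n}0.png",c["img"][:,:,::-1])
    print(n,{k:np.round(v,4).tolist() for k,v in c.items() if k!="img"})
pickle.dump(d,open("d0.pkl","wb"))
E
```

```text
pics
{'clock': 0.0, 'q': array([ 1.37979652,  0.68998093, -0.19449563,  1.56632668,  0.15734901,
        0.90248167, -0.21509497]), 'qd': array([ 0.00090194, -0.00146175, -0.00124184, -0.00081139,  0.0001477 ,
        0.00041186, -0.00073972]), 'joint_torque': array([-9.25095810e-04, -5.27556074e+01, -1.26682576e+00, -1.53427219e+01,
       -5.26721694e-02,  6.58742632e-03,  1.78325699e-04]), 'tool_pos': array([ 0.13909842, -0.60864496,  0.21221614]), 'eef_rot': array([ 9.93683567e-01,  1.12214778e-01, -1.88789623e-04, -8.80793418e-04]), 'contact_force': array([0.63431049, 0.44126123, 0.32325704]), 'moment': array([ 0.03256007,  0.02674813, -0.01918229]), 'finger_force': 0.0, 'opening': 0.9980651287946544}
scene {'camera_matrix': [[520.6228, 0.0, 322.9325], [0.0, 520.6228, 237.2677], [0.0, 0.0, 1.0]], 'D': [-0.1189, 0.0, 0.0, 0.0, 0.0], 'camera_from_world': [[-0.8371, 0.547, 0.0048, 0.4844], [-0.3358, -0.5207, 0.7849, 0.0967], [0.4319, 0.6555, 0.6196, -1.5366], [0.0, 0.0, 0.0, 1.0]]}
top {'camera_matrix': [[578.8343, 0.0, 316.3144], [0.0, 578.8343, 246.6117], [0.0, 0.0, 1.0]], 'D': [-0.1184, 0.0, 0.0, 0.0, 0.0], 'camera_from_world': [[-0.0091, -0.9999, -0.005, -0.0843], [0.9924, -0.0097, 0.1227, -0.5383], [-0.1228, -0.0039, 0.9924, -1.784], [0.0, 0.0, 0.0, 1.0]]}
wrist {'camera_matrix': [[389.9645, 0.0, 328.3206], [0.0, 389.9645, 238.3937], [0.0, 0.0, 1.0]], 'D': [-0.0462, 0.0, 0.0, 0.0, 0.0], 'tool_from_camera': [[0.0002, 0.9541, 0.2995, 0.0774], [1.0, 0.0001, -0.001, -0.0009], [-0.0009, 0.2995, -0.9541, -0.1712], [0.0, 0.0, 0.0, 1.0]]}
```

View pics/top0.png

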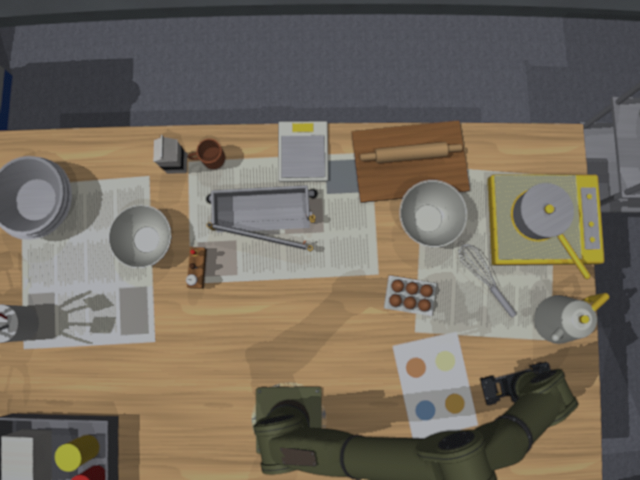

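View pics/scene0.png

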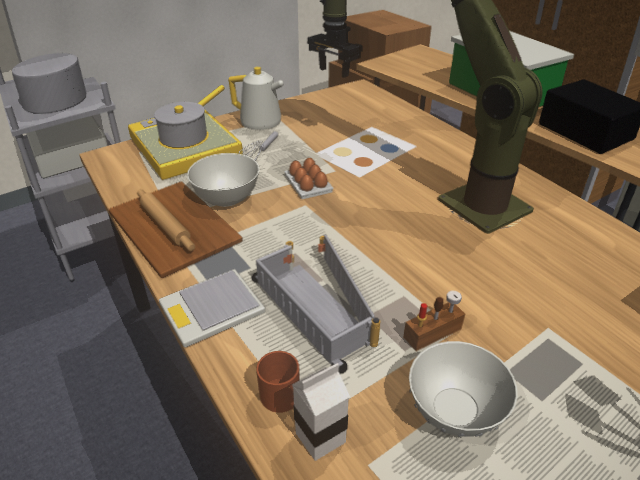

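The top view shows the mould with its hinge near (211,227), the open side's free end near (316,245) and the fixed eyes near (310,217). The block is near (197,267), with the red pin at the far end. I'll zoom in for pixel positions.

```bash
cat > h.py <<'E'
import cv2,numpy as np
def ray(c,uv,Tcw=None):
    p=cv2.undistortPoints(np.array([[uv]],float),c["camera_matrix"],c["D"])[0,0]
    d=np.array([p[0],-p[1],-1.])
    T=Tcw if Tcw is not None else np.linalg.inv(c["camera_from_world"])
    return T[:3,3],T[:3,:3]@d
def plane(c,uv,z,T=None):
    o,d=ray(c,uv,T); return o+d*(z-o[2])/d[2]
def tri(*rs):
    A=[];b=[]
    for o,d in rs:
        d=d/np.linalg.norm(d);P=np.eye(3)-np.outer(d,d);A.append(P);b.append(P@o)
    x=np.linalg.lstsq(np.vstack(A),np.hstack(b),rcond=None)[0]
    return x,[np.linalg.norm(a@x-bb)*1e3 for a,bb in zip(A,b)]
E
python3 - <<'E'
import pickle,cv2,numpy as np
d=pickle.load(open("d0.pkl","rb"))
t=d["top"]["img"][170:300,175:335,::-1]; s=d["scene"]["img"][225:375,240:480,::-1]
cv2.imwrite("pics/tc.png",cv2.resize(t,None,fx=5,fy=4.6,interpolation=cv2.INTER_CUBIC)[:600] if 0 else cv2.resize(t,(720,585),interpolation=cv2.INTER_CUBIC))
cv2.imwrite("pics/sc.png",cv2.resize(s,(800,500),interpolation=cv2.INTER_CUBIC))
E
```

```text
(no output)
```

View pics/tc.png

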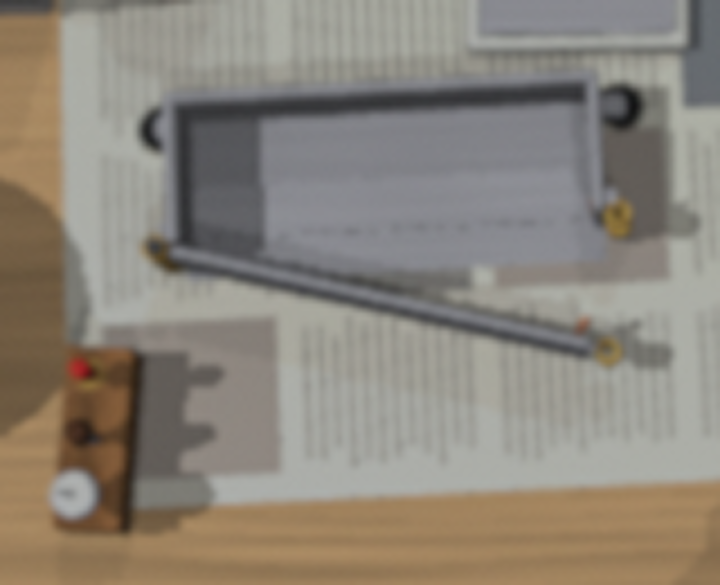

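View pics/sc.png

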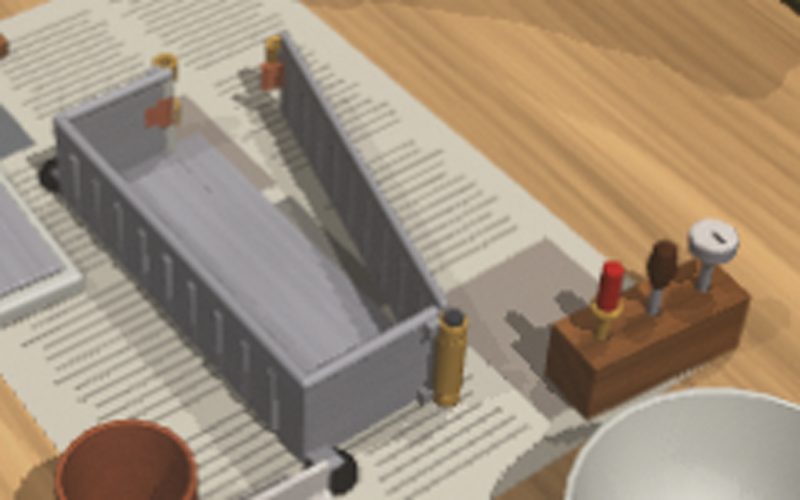

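The top crop shows the hinge at (156,248), the fixed eye at (618,215), the side eye at (607,350) and the pin at (80,368). The scene crop shows the pin top at (612,266), the hinge top at (453,318), the fixed eye at (165,60) and the side eye at (274,43). The pin stands at the mould end of the block, with the tester in the middle and the thermometer at the near end.

```bash
python3 - <<'E'
import pickle,numpy as np
from h import *
d=pickle.load(open("d0.pkl","rb"));T,S=d["top"],d["scene"]
t=lambda x,y:(175+x/4.5-.4,170+y/4.5-.4); s=lambda x,y:(240+x/3.333-.4,225+y/3.333-.4)
P={"hinge":((156,248),(453,316),.078),"eye":((618,215),(165,61),.075),"side":((607,350),(274,42),.057),"pin":((80,368),(612,266),.110),"tester":((80,432),(663,246),.110),"dial":((73,494),(713,238),.096),
"BL":((163,95),(302,382),.075),"BR":((597,75),(58,121),.075)}
for k,(a,b,z) in P.items():
    print(k,np.round(plane(T,t(*a),z),4),np.round(plane(S,s(*b),z),4),*[np.round(v,4) for v in tri(ray(T,t(*a)),ray(S,s(*b)))])
E
```

```text
hinge [0.6033 0.2408 0.078 ] [0.6054 0.2386 0.078 ] [0.6044 0.2397 0.0782] [1.4762 1.4762]
eye [ 0.6233 -0.0768  0.075 ] [ 0.6264 -0.0787  0.075 ] [ 0.6249 -0.0778  0.0747] [1.7957 1.7957]
side [ 0.5323 -0.0683  0.057 ] [ 0.5345 -0.0733  0.057 ] [ 0.534  -0.0697  0.0588] [2.3895 2.3895]
pin [0.5171 0.285  0.11  ] [0.518  0.2818 0.11  ] [0.5179 0.2837 0.1114] [1.4318 1.4318]
tester [0.4739 0.2843 0.11  ] [0.4795 0.2863 0.11  ] [0.4751 0.2843 0.1058] [1.1986 1.1986]
dial [0.4334 0.2915 0.096 ] [0.4361 0.2895 0.096 ] [0.4345 0.2904 0.0956] [1.6498 1.6498]
BL [0.7113 0.2382 0.075 ] [0.7119 0.2296 0.075 ] [0.7124 0.2354 0.0805] [2.8894 2.8894]
BR [ 0.7217 -0.0631  0.075 ] [ 0.7236 -0.0614  0.075 ] [ 0.7224 -0.0632  0.0731] [0.3666 0.3666]
```

```bash
python3 -m pendant '[[1,[39.5,-39.5,0],[0,0,0]],[1,[39.5,-39.5,0],[0,0,0]],[1,[39.5,-39.5,0],[0,0,0]],[1,[39.5,-39.5,0],[0,0,0]],[1,[39.5,-39.5,0],[0,0,0]],[1,[39.5,-39.5,0],[0,0,0]],[1,[39.5,-39.5,0],[0,0,0]],[1,[39.5,-39.5,0],[0,0,0]]]' 20
```

```text
clock: 1.15
tool_pos: [0.3778, -0.2293, 0.213]
eef_rot: [0.994, 0.112, 0.0, 0.0]
contact_force: [1.9, -0.6, -1.0]
opening: 0.116
finger_force: 0.0
```

```bash
python3 -m pendant '[[1,[39,-39,0],[0,0,0]],[1,[39,-39,0],[0,0,0]],[1,[38,-39,0],[0,0,0]],[1,[37,-38,20],[0,0,0]],[1,[0,0,50],[0,0,5]],[1,[0,0,50],[0,0,5]],[1,[0,0,50],[0,0,0]],[1,[0,0,0],[0,0,0]]]'
```

```text
clock: 2.15
tool_pos: [0.4887, -0.0453, 0.0402]
eef_rot: [1.0, 0.025, -0.004, -0.0]
contact_force: [-0.2, -0.2, 0.9]
opening: 0.006
finger_force: 0.0
```

```bash
python3 -m pendant '[[1,[20,0,0],[0,0,0]],[1,[6,0,0],[0,0,0]],[1,[6,0,0],[0,0,0]],[1,[6,0,0],[0,0,0]],[1,[6,0,0],[0,0,0]],[1,[6,0,0],[0,0,0]]]'
```

```text
clock: 2.9
tool_pos: [0.5416, -0.0431, 0.043]
eef_rot: [1.0, 0.025, -0.0, 0.0]
contact_force: [-0.8, -0.6, -0.6]
opening: 0.004
finger_force: 0.3
```

```bash
python3 -m pendant '[[1,[6,0,0],[0,0,0]],[1,[6,0,0],[0,0,0]],[1,[6,0,0],[0,0,0]],[1,[6,0,0],[0,0,0]],[1,[6,0,0],[0,0,0]],[1,[3,0,0],[0,0,0]]]'
```

```text
clock: 3.65
tool_pos: [0.5749, -0.0414, 0.043]
eef_rot: [1.0, 0.025, 0.0, 0.0]
contact_force: [-1.0, -0.7, 0.7]
opening: 0.004
finger_force: 0.3
```

```bash
python3 -m pendant '[[1,[3,0,0],[0,0,0]],[1,[3,0,0],[0,0,0]],[1,[3,0,0],[0,0,0]],[1,[2,0,0],[0,0,0]]]'
```

```text
clock: 4.15
tool_pos: [0.5857, -0.0409, 0.043]
eef_rot: [1.0, 0.025, 0.0, 0.0]
contact_force: [-0.4, 0.1, 0.2]
opening: 0.006
finger_force: 0.3
```

```bash
python3 - <<'E'
from plant import r,cams
import cv2
c=cams.snapshot("top")["img"][:,:,::-1]; w=cams.snapshot("wrist")["img"][:,:,::-1]
a=cv2.resize(c[190:290,200:330],(400,308),interpolation=cv2.INTER_CUBIC); b=cv2.resize(w,(400,308))
cv2.imwrite("pics/p5.png",cv2.hconcat([a,b]))
E
```

```text
(no output)
```

View pics/p5.png

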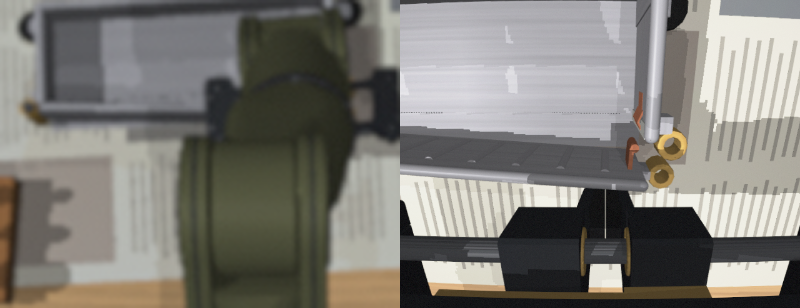

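The wrist half shows the side riding on the fingertips, with its eye at about (660,178), just short of the fixed eye at (672,146). The spring clip is next.

```bash
for i in 1; do python3 -m pendant '[[1,[2,0,0],[0,0,0]],[1,[2,0,0],[0,0,0]],[1,[2,0,0],[0,0,0]]]' ; done
```

```text
clock: 4.62
tool_pos: [0.5916, -0.0406, 0.043]
eef_rot: [1.0, 0.025, 0.0, 0.0]
contact_force: [-0.1, -0.4, -0.4]
opening: 0.006
finger_force: 0.3
```

```bash
python3 -m pendant '[[1,[2,0,0],[0,0,0]],[1,[2,0,0],[0,0,0]]]'
```

```text
clock: 4.88
tool_pos: [0.5956, -0.0404, 0.043]
eef_rot: [1.0, 0.025, 0.0, 0.0]
contact_force: [-0.7, -1.1, -1.5]
opening: 0.005
finger_force: 0.3
```

```bash
python3 -m pendant '[[1,[2,0,0],[0,0,0]],[1,[1,0,0],[0,0,0]]]'
```

```text
clock: 5.12
tool_pos: [0.5984, -0.0402, 0.043]
eef_rot: [1.0, 0.025, -0.0, 0.0]
contact_force: [-0.5, -0.1, -0.3]
opening: 0.004
finger_force: 0.6
```

```bash
python3 -m pendant '[[1,[1.5,0,0],[0,0,0]],[1,[1.5,0,0],[0,0,0]]]'
```

```text
clock: 5.38
tool_pos: [0.6005, -0.0402, 0.0429]
eef_rot: [1.0, 0.025, -0.001, 0.0]
contact_force: [-3.6, -0.8, 2.1]
opening: 0.006
finger_force: 1.7
```

```bash
python3 -m pendant '[[1,[1.5,0,0],[0,0,0]],[1,[1,0,0],[0,0,0]]]'
```

```text
clock: 5.62
tool_pos: [0.603, -0.0401, 0.0429]
eef_rot: [1.0, 0.025, -0.001, 0.0]
contact_force: [-4.1, -0.2, 3.2]
opening: 0.007
finger_force: 2.3
```

```bash
python3 -m pendant '[[1,[1,0,0],[0,0,0]],[1,[1,0,0],[0,0,0]]]'
```

```text
clock: 5.88
tool_pos: [0.6076, -0.0395, 0.0432]
eef_rot: [1.0, 0.025, 0.002, -0.0]
contact_force: [-0.1, -0.3, -0.1]
opening: 0.005
finger_force: 0.3
```

```bash
python3 -m pendant '[[1,[1,0,0],[0,0,0]],[1,[0,0,0],[0,0,0]]]'
```

```text
clock: 6.12
tool_pos: [0.6078, -0.0395, 0.0431]
eef_rot: [1.0, 0.025, 0.001, -0.0]
contact_force: [-0.2, -0.0, 0.2]
opening: 0.004
finger_force: 0.0
```

```bash
python3 -m pendant '[[1,[1,0,0],[0,0,0]],[1,[1,0,0],[0,0,0]]]'
```

```text
clock: 6.38
tool_pos: [0.6087, -0.0395, 0.043]
eef_rot: [1.0, 0.025, -0.0, -0.0]
contact_force: [-1.1, 1.9, 0.8]
opening: 0.005
finger_force: 0.7
```

```bash
python3 -m pendant '[[1,[1,0,0],[0,0,0]],[1,[0,0,0],[0,0,0]]]'
```

```text
clock: 6.62
tool_pos: [0.61, -0.0395, 0.043]
eef_rot: [1.0, 0.025, 0.0, -0.0]
contact_force: [-0.7, 1.3, 1.5]
opening: 0.004
finger_force: 0.5
```

```bash
python3 -m pendant '[[1,[1,0,0],[0,0,0]],[1,[0,0,0],[0,0,0]]]'
```

```text
clock: 6.88
tool_pos: [0.6103, -0.0395, 0.0429]
eef_rot: [1.0, 0.025, -0.001, -0.0]
contact_force: [-2.7, 1.9, 2.4]
opening: 0.008
finger_force: 1.5
```

```bash
python3 -m pendant '[[1,[1,0,0],[0,0,0]],[1,[0.5,0,0],[0,0,0]]]'
```

```text
clock: 7.12
tool_pos: [0.6104, -0.0395, 0.0429]
eef_rot: [1.0, 0.025, -0.002, 0.0]
contact_force: [-6.5, 1.0, 4.9]
opening: 0.002
finger_force: 3.3
```

```bash
python3 -m pendant '[[1,[1,0,0],[0,0,0]],[1,[0,0,0],[0,0,0]]]'
```

```text
clock: 7.38
tool_pos: [0.6103, -0.0395, 0.0428]
eef_rot: [1.0, 0.025, -0.003, 0.0]
contact_force: [-7.8, 0.1, 6.9]
opening: 0.005
finger_force: 3.9
```

```bash
python3 -m pendant '[[1,[1,0,0],[0,0,0]],[1,[0,0,0],[0,0,0]]]'
```

```text
clock: 7.62
tool_pos: [0.6104, -0.0396, 0.0427]
eef_rot: [1.0, 0.025, -0.004, 0.0]
contact_force: [-9.3, 0.2, 7.6]
opening: 0.003
finger_force: 4.7
```

```bash
python3 -m pendant '[[1,[1,0,0],[0,0,0]],[1,[0.5,0,0],[0,0,0]],[1,[0,0,0],[0,0,0]],[1,[0,0,0],[0,0,0]],[1,[0,0,0],[0,0,0]],[1,[0,0,0],[0,0,0]]]'; python3 -c "
from plant import r;print(r.get_state())"
```

```text
clock: 8.38
tool_pos: [0.6104, -0.0396, 0.0427]
eef_rot: [1.0, 0.025, -0.005, 0.0]
contact_force: [-11.6, -0.3, 9.7]
opening: 0.0
finger_force: 6.0
{'clock': 8.375, 'q': array([ 0.01745446,  0.90562366, -0.05091318,  1.71752984,  0.0799939 ,
        0.5311755 , -1.60393319]), 'qd': array([-0.00120426,  0.00076146,  0.00097999, -0.00015666, -0.00113427,
       -0.00153336, -0.00142812]), 'joint_torque': array([ 2.54780782e-02, -5.32751441e+01,  9.69862305e-01, -1.54485673e+01,
        2.16495143e-01, -3.73785183e+00, -9.86857619e-02]), 'tool_pos': array([ 0.61040407, -0.03958701,  0.0426684 ]), 'eef_rot': array([ 9.99669557e-01,  2.51417095e-02, -5.35209844e-03,  1.59506525e-04]), 'contact_force': array([-11.64915015,  -0.31628623,   9.73308948]), 'moment': array([0.22451026, 2.45498515, 0.08431077]), 'finger_force': 5.971253737807274, 'opening': 0.00046479444112734335}
```

```bash
python3 -m pendant '[[1,[-4,0,0],[0,0,0]],[1,[-4,0,0],[0,0,0]],[1,[-10,0,0],[0,0,0]],[1,[-30,0,0],[0,0,0]],[1,[0,20,-50],[0,0,0]],[1,[0,20,-50],[0,0,0]],[1,[0,0,0],[0,0,0]],[1,[0,0,0],[0,0,0]]]'; python3 - <<'E'
from plant import r,cams
import cv2,pickle
s=r.get_state();c=cams.snapshot("wrist");t=cams.snapshot("top")
pickle.dump((s,c,t),open("d1.pkl","wb"));w=c["img"][:,:,::-1];print(s["tool_pos"],s["eef_rot"],s["contact_force"])
cv2.imwrite("pics/w6.png",w)
E
```

```text
clock: 9.38
tool_pos: [0.5697, -0.0814, 0.1427]
eef_rot: [1.0, 0.025, 0.0, -0.0]
contact_force: [0.1, 0.5, -0.8]
opening: 0.008
finger_force: 0.0
[ 0.56966666 -0.08137107  0.14270495] [ 9.99683395e-01  2.51611820e-02  3.16551855e-05 -1.51461359e-04] [ 0.10395283  0.52174103 -0.75449628]
```

View pics/w6.png

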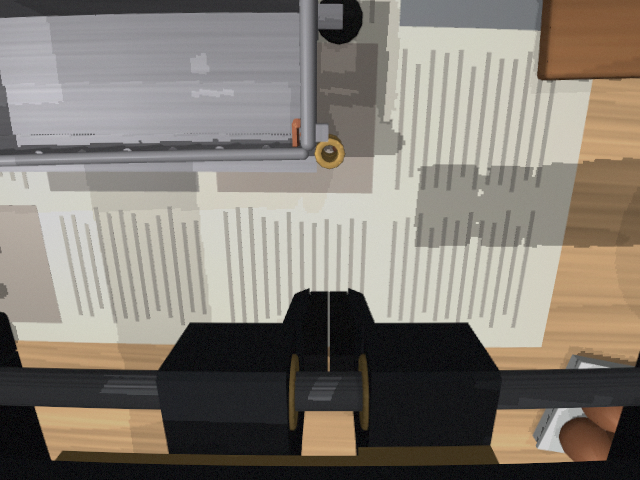

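The picture shows the side shut against the end wall, with the upper eye's ring centred near (329,153) and its bore dark.

```bash
cat >> h.py <<'E'
from scipy.spatial.transform import Rotation as R
def Tw(s,c):
    T=np.eye(4);T[:3,:3]=R.from_quat(s["eef_rot"]).as_matrix();T[:3,3]=s["tool_pos"]
    return T@c["tool_from_camera"]
E
python3 - <<'E'
import pickle
from h import *
s,c,t=pickle.load(open("d1.pkl","rb"));T=Tw(s,c)
im=c["img"];sub=im[130:178,305:355]
hsv=cv2.cvtColor(sub,cv2.COLOR_RGB2HSV)
m=((hsv[...,0]>12)&(hsv[...,0]<28)&(hsv[...,1]>110)&(hsv[...,2]>120)).astype(np.uint8)
for row in m[4:42,8:44]: print("".join(".#"[v] for v in row))
n,l,st,ce=cv2.connectedComponentsWithStats(m);k=1+st[1:,4].argmax()
ct,h=cv2.findContours((l==k).astype(np.uint8),cv2.RETR_CCOMP,cv2.CHAIN_APPROX_NONE)
for q,hh in zip(ct,h[0]):
    if len(q)<8: continue
    (x,y),rad=cv2.minEnclosingCircle(q); x+=305;y+=130
    print(hh[3],len(q),x,y,rad,plane(c,(x,y),.075,T))
E
```

```text
....................................
....................................
....................................
....................................
................##..................
................#####...............
................########............
................#########...........
.......###################..........
......######################........
.....#######################........
....#########......##########.......
...#########..........########......
...########...........########......
...#######.............#######......
...######...............#######.....
..#######................######.....
..#######................######.....
..######.................######.....
..######.................#######....
..######.................#######....
..######................#######.....
..#######...............#######.....
...######...............#######.....
...######..............#######......
...#######.............#######......
....#######...........########......
....#########.......#########.......
.....###########.############.......
......#####################.........
.......###################..........
........#################...........
.........###############............
...........###########..............
...............###..................
....................................
....................................
....................................
-1 85 329.0 153.0 15.03339672088623 [ 0.62577404 -0.0783089   0.075     ]
0 51 328.9026851654053 153.2785243988037 9.722063064575195 [ 0.6256061 -0.0782588  0.075    ]
```

```bash
python3 -m pendant '[[0.3,[-11,-46,-20],[0,0,0]],[0.3,[-11,-46,-20],[0,0,0]],[0.3,[-11,-46,-15],[0,0,0]],[0.3,[-12,-46,0],[0,0,0]],[0.3,[-12,-46,0],[0,0,0]],[0.3,[-12,-46,0],[0,0,0]],[0.3,[-11,-46,0],[0,0,0]],[0.3,[-10,-45,0],[0,0,0]]]';python3 -m pendant '[[0.3,[0,0,0],[0,0,0]],[0.3,[0,0,0],[0,0,0]]]'; python3 - <<'E'
from plant import r,cams
import cv2,pickle
from h import *
s=r.get_state();c=cams.snapshot("wrist")
pickle.dump((s,c),open("d2.pkl","wb"));w=c["img"][:,:,::-1]
hsv=cv2.cvtColor(c["img"],cv2.COLOR_RGB2HSV);m=(((hsv[...,0]<6)|(hsv[...,0]>174))&(hsv[...,1]>170)&(hsv[...,2]>60)).astype(np.uint8)
n,l,st,ce=cv2.connectedComponentsWithStats(m);k=1+st[1:,4].argmax();x,y,ww,hh,_=st[k];print(st[k],ce[k])
cv2.imwrite("pics/w7.png",cv2.resize(w[max(0,y-90):y+110,max(0,x-120):x+150],(800,592)))
print(max(0,x-120),max(0,y-90))
E
```

```text
clock: 10.48
tool_pos: [0.4599, 0.2821, 0.1966]
eef_rot: [1.0, 0.026, -0.001, 0.001]
contact_force: [0.4, -1.1, -0.7]
opening: 0.346
finger_force: 0.0
clock: 10.72
tool_pos: [0.461, 0.2797, 0.1969]
eef_rot: [1.0, 0.025, -0.001, 0.001]
contact_force: [0.8, -1.0, 0.2]
opening: 0.348
finger_force: 0.0
[313 137  21  23 361] [322.95290859 147.86703601]
193 47
```

View pics/w7.png

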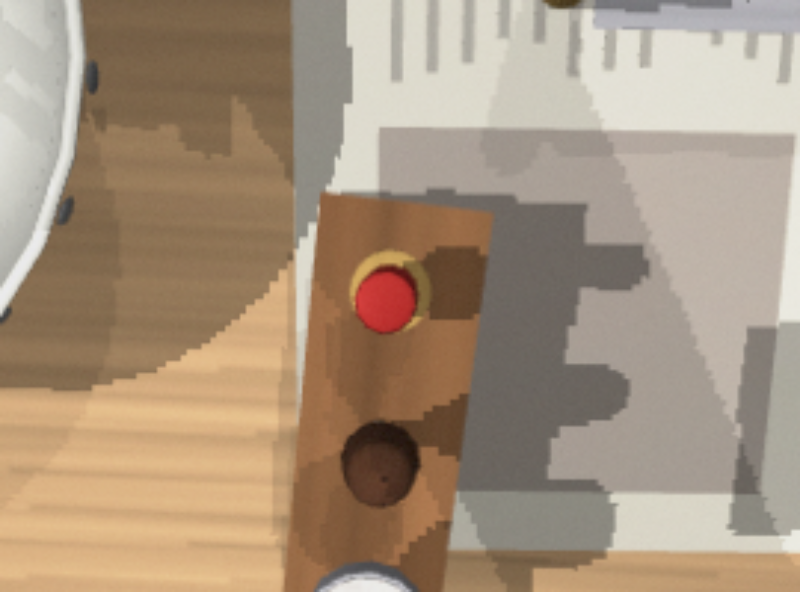

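The pin's red top is at pixel (323,148), clear of the tester below it and the bowl to its left.

```bash
python3 - <<'E'
import pickle
from h import *
s,c=pickle.load(open("d2.pkl","rb"));T=Tw(s,c)
a=plane(c,(323.2,148.3),.110,T);b=plane(c,(193+390.5/2.963,47+291/2.963),.076,T);print(a,b)
Rm=R.from_quat(s["eef_rot"]).as_matrix()
g=(a+b)/2; g[2]=.079
print("delta tool mm",(Rm.T@(a-s["tool_pos"])*1e3).round(1),R.from_matrix(Rm).as_euler("xyz",degrees=True))
E
```

```text
[0.51804631 0.28635094 0.11      ] [0.51764669 0.2854937  0.076     ]
delta tool mm [57.5 -3.9 86.8] [1.79886293e+02 1.01055225e-01 2.91765377e+00]
```

```bash
python3 -m pendant '[[0.3,[28,-2,0],[0,0,0]],[0.3,[29,-1.5,0],[0,0,0]],[0.3,[0,0,20],[0,0,0]],[0.3,[0,0,30],[0,0,0]],[0.3,[0,0,30],[0,0,0]],[0.3,[0,0,25],[0,0,0]],[0.3,[0,0,13],[0,0,0]],[0.3,[0,0,0],[0,0,0]]]'
python3 -m pendant '[[1,[0,0,0],[0,0,0]],[1,[0,0,0],[0,0,0]],[1,[0,0,0],[0,0,0]],[1,[0,0,0],[0,0,0]]]' 25
```

```text
clock: 11.78
tool_pos: [0.5182, 0.2854, 0.0793]
eef_rot: [1.0, 0.024, -0.001, 0.001]
contact_force: [0.4, -0.1, 1.0]
opening: 0.352
finger_force: 0.0
clock: 12.28
tool_pos: [0.5189, 0.2869, 0.0807]
eef_rot: [1.0, 0.025, 0.001, -0.0]
contact_force: [0.3, 0.4, 3.9]
opening: 0.132
finger_force: 25.0
```

```bash
python3 -m pendant '[[1,[0,0,-5],[0,0,0]],[1,[0,0,-10],[0,0,0]],[1,[0,0,-15],[0,0,0]],[1,[0,0,-20],[0,0,0]],[1,[0,0,-30],[0,0,0]],[1,[0,0,-35],[0,0,0]],[1,[0,0,0],[0,0,0]],[1,[0,0,0],[0,0,0]]]'; python3 - <<'E'
from plant import r,cams
import cv2,pickle
from h import *
s=r.get_state();c=cams.snapshot("wrist");print(s["contact_force"],s["tool_pos"],R.from_quat(s["eef_rot"]).as_euler("xyz",degrees=True))
pickle.dump((s,c),open("d3.pkl","wb"));w=c["img"][:,:,::-1]
cv2.imwrite("pics/w8.png",cv2.resize(w[120:320,230:430],(600,600),interpolation=cv2.INTER_CUBIC))
E
```

```text
clock: 13.28
tool_pos: [0.5179, 0.2864, 0.1949]
eef_rot: [1.0, 0.025, -0.0, 0.0]
contact_force: [-0.2, 1.0, -0.8]
opening: 0.131
finger_force: 25.0
[-0.18588731  1.0252648  -0.7601947 ] [0.51789216 0.28640516 0.19488443] [1.79978180e+02 3.41386738e-02 2.88352747e+00]
```

View pics/w8.png

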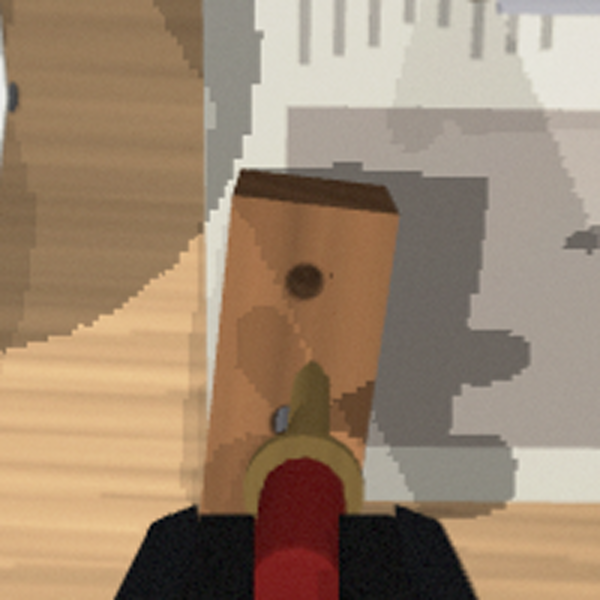

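The pin is held clear of its hole; in the crop its tip is at (313,363) and its collar is centred near (304,490).

```bash
python3 - <<'E'
import pickle
from h import *
s,c=pickle.load(open("d3.pkl","rb"));T=c["tool_from_camera"]
px=lambda x,y:(230+x/3-.3,120+y/3-.3)
for n,(x,y),z in [("tip",(313,363),.0727),("collar",(304,490),.0047),("shaft top mid",(308.5,432),.0077),("collarL",(244,490),.005),("collarR",(364,490),.005),("shaft40",(311,400),.045)]:
    print(n,(plane(c,px(x,y),z,T)*1e3).round(1))
def proj(p):
    q=np.linalg.inv(T)@np.r_[p,1]; q=np.array([q[0],-q[1],-q[2]])
    u=cv2.projectPoints(q[None],np.zeros(3),np.zeros(3),c["camera_matrix"],c["D"])[0].ravel(); return ((u-[230,120]+.3)*3).round(0)
for z in (.0727,.0607,.0077,.0047): print(z,proj((0,0,z)),proj((0,.004,z)),proj((0,.010,z)))
# top-view residual: hole
print("hole", plane(c,px(304,281),.05,Tw(s,c)))
E
```

```text
tip [-0.9  3.1 72.7]
collar [-0.9  0.7  4.7]
shaft top mid [8.1 1.4 7.7]
collarL [-1.  -9.2  5. ]
collarR [-1.  10.5  5. ]
shaft40 [ 0.4  2.3 45. ]
0.0727 [299. 359.] [317. 359.] [344. 359.]
0.0607 [299. 377.] [318. 377.] [347. 377.]
0.0077 [300. 478.] [324. 478.] [360. 478.]
0.0047 [300. 485.] [324. 485.] [361. 485.]
hole [0.5178346 0.2846234 0.05     ]
```

```bash
python3 -m pendant '[[1,[11,46,0],[0,0,0]],[1,[11,46,0],[0,0,0]],[1,[11,46,0],[0,0,0]],[1,[11,46,0],[0,0,0]],[1,[11,46,0],[0,0,0]],[1,[11,46,0],[0,0,0]],[1,[12,46,0],[0,0,0]],[1,[12,47,0],[0,0,0]]]';python3 -m pendant '[[1,[0,0,15],[2,0,0]],[1,[0,0,15],[0,0,0]],[1,[0,0,0],[0,0,0]],[1,[0,0,0],[0,0,0]]]'; python3 - <<'E'
from plant import r,cams
import cv2,pickle
from h import *
s=r.get_state();c=cams.snapshot("wrist");t=cams.snapshot("top");sc=cams.snapshot("scene");print(s["contact_force"],s["tool_pos"],R.from_quat(s["eef_rot"]).as_euler("xyz",degrees=True))
pickle.dump((s,c,t,sc),open("d4.pkl","wb"));w=c["img"][:,:,::-1]
cv2.imwrite("pics/w9.png",cv2.hconcat([cv2.resize(w[180:310,260:390],(520,520),interpolation=cv2.INTER_CUBIC),cv2.resize(sc["img"][190:320,250:320,::-1],(280,520),interpolation=cv2.INTER_CUBIC)]))
E
```

```text
clock: 14.32
tool_pos: [0.6262, -0.0786, 0.1935]
eef_rot: [1.0, 0.025, -0.001, -0.0]
contact_force: [0.1, 0.5, -0.8]
opening: 0.133
finger_force: 25.0
clock: 14.82
tool_pos: [0.6268, -0.0748, 0.165]
eef_rot: [0.999, 0.026, -0.001, -0.018]
contact_force: [0.1, 0.2, -0.1]
opening: 0.129
finger_force: 25.0
[ 0.08753373  0.21803416 -0.12787407] [ 0.62678491 -0.07475585  0.16499339] [-1.77956562e+02  1.07599686e-02  3.03747431e+00]
```

View pics/w9.png

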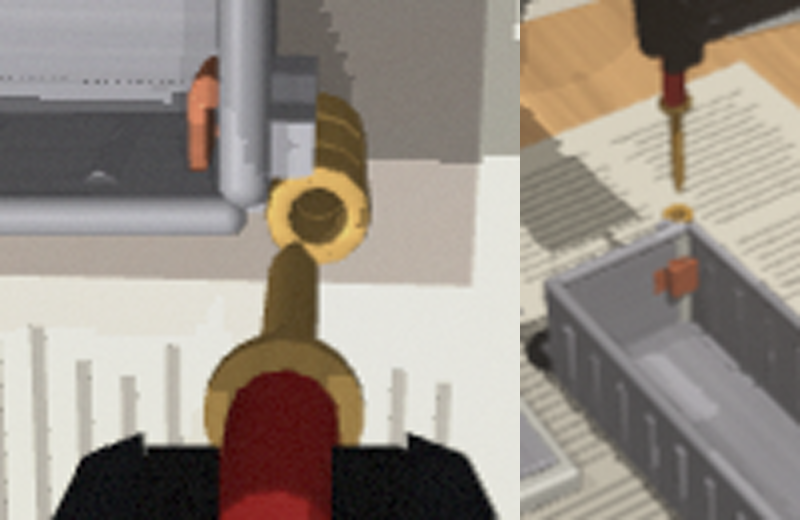

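In the wrist half the tip is at crop (293,247) and the eye's bore is centred at (317,213), so the tip is still beside the bore and needs a few mm of correction.

```bash
python3 - <<'E'
import pickle
from h import *
s,c,t,sc=pickle.load(open("d4.pkl","rb"));T=Tw(s,c)
px=lambda x,y:(260+x/4-.4,180+y/4-.4)
tip=plane(c,px(293,247),.092,T);eye=plane(c,px(317,214),.075,T);col=plane(c,px(285,415),.092+.068,T)
print("wrist",tip,eye,"tip->collar",(col-tip)*1e3)
sp=lambda x,y:(250+(x-520)/4-.4,190+y/4-.4)
print("scene",plane(sc,sp(680,190),.092),plane(sc,sp(679,213),.075),plane(sc,sp(675,104),.159))
Rm=R.from_quat(s["eef_rot"]).as_matrix();d=(eye-tip)*[1,1,0];print("tool mm",Rm.T@d*1e3)
E
```

```text
wrist [ 0.62539011 -0.07461602  0.092     ] [ 0.62621205 -0.07836545  0.075     ] tip->collar [ 0.25226558 -0.61215147 68.        ]
scene [ 0.62420289 -0.07890332  0.092     ] [ 0.62578786 -0.07857805  0.075     ] [ 0.62658188 -0.076025    0.159     ]
tool mm [ 0.62209949  3.78529721 -0.13517573]
```

```bash
python3 -m pendant '[[1,[0.3,2,0],[0,0,0]],[1,[0.3,1.7,0],[0,0,0]],[1,[0,0,0],[0,0,0]],[1,[0,0,0],[0,0,0]]]'; python3 -m pendant '[[1,[0,0.18,5],[0,0,0]],[1,[0,0.18,5],[0,0,0]],[1,[0,0.11,3],[0,0,0]],[1,[0,0.11,3],[0,0,0]],[1,[0,0,0],[0,0,0]]]'
```

```text
clock: 15.48
tool_pos: [0.6276, -0.0805, 0.1649]
eef_rot: [1.0, 0.025, -0.0, -0.017]
contact_force: [-0.8, -0.1, -1.6]
opening: 0.129
finger_force: 25.0
clock: 16.1
tool_pos: [0.6274, -0.0805, 0.1486]
eef_rot: [1.0, 0.025, -0.001, -0.017]
contact_force: [-0.4, 0.8, -0.5]
opening: 0.127
finger_force: 25.0
```

```bash
python3 -m pendant '[[1,[0,-2,0],[0,0,0]],[1,[0,0,0],[0,0,0]],[1,[0,0,0],[0,0,0]]]'; python3 -m pendant '[[1,[0,0.07,2],[0,0,0]],[1,[0,0.07,2],[0,0,0]],[1,[0,0,0],[0,0,0]]]'
```

```text
clock: 16.48
tool_pos: [0.6276, -0.0785, 0.1491]
eef_rot: [1.0, 0.025, -0.0, -0.017]
contact_force: [-0.2, 0.2, 0.7]
opening: 0.13
finger_force: 25.0
clock: 16.85
tool_pos: [0.6273, -0.0785, 0.1447]
eef_rot: [1.0, 0.025, -0.001, -0.017]
contact_force: [-1.2, 0.6, -1.2]
opening: 0.132
finger_force: 25.0
```

Tip is just about at the rim. I'm going down in small steps and watching the force.

```bash
python3 -m pendant '[[1,[0,0.07,2],[0,0,0]],[1,[0,0.07,2],[0,0,0]],[1,[0,0,0],[0,0,0]]]'
```

```text
clock: 17.23
tool_pos: [0.6273, -0.0785, 0.1407]
eef_rot: [1.0, 0.025, -0.001, -0.017]
contact_force: [-0.2, 0.1, -0.5]
opening: 0.131
finger_force: 25.0
```

```bash
python3 -m pendant '[[1,[0,0.07,2],[0,0,0]],[1,[0,0.07,2],[0,0,0]],[1,[0,0,0],[0,0,0]]]'
```

```text
clock: 17.6
tool_pos: [0.6273, -0.0785, 0.1367]
eef_rot: [1.0, 0.025, -0.001, -0.017]
contact_force: [0.2, 0.3, -0.8]
opening: 0.129
finger_force: 25.0
```

```bash
python3 -m pendant '[[1,[0,0.07,2],[0,0,0]],[1,[0,0.07,2],[0,0,0]],[1,[0,0,0],[0,0,0]]]'
```

```text
clock: 17.98
tool_pos: [0.6273, -0.0785, 0.1327]
eef_rot: [1.0, 0.025, -0.001, -0.017]
contact_force: [0.6, -0.3, -0.9]
opening: 0.131
finger_force: 25.0
```

```bash
python3 -m pendant '[[1,[0,0.07,2],[0,0,0]],[1,[0,0.07,2],[0,0,0]],[1,[0,0,0],[0,0,0]]]'
```

```text
clock: 18.35
tool_pos: [0.6273, -0.0785, 0.1287]
eef_rot: [1.0, 0.025, -0.001, -0.017]
contact_force: [-0.2, -0.4, -1.2]
opening: 0.133
finger_force: 25.0
```

```bash
python3 -m pendant '[[1,[0,0.07,2],[0,0,0]],[1,[0,0.07,2],[0,0,0]],[1,[0,0,0],[0,0,0]]]'
```

```text
clock: 18.73
tool_pos: [0.6273, -0.0785, 0.1247]
eef_rot: [1.0, 0.025, -0.001, -0.017]
contact_force: [0.5, 0.2, -0.8]
opening: 0.132
finger_force: 25.0
```

```bash
python3 -m pendant '[[1,[0,0.07,2],[0,0,0]],[1,[0,0.07,2],[0,0,0]],[1,[0,0,0],[0,0,0]]]'
```

```text
clock: 19.1
tool_pos: [0.6273, -0.0785, 0.1207]
eef_rot: [1.0, 0.025, -0.001, -0.017]
contact_force: [-0.6, 0.3, -0.4]
opening: 0.129
finger_force: 25.0
```

```bash
python3 - <<'E'
from plant import cams
import cv2
w=cams.snapshot("wrist")["img"][:,:,::-1];sc=cams.snapshot("scene")["img"][:,:,::-1]
cv2.imwrite("pics/w10.png",cv2.hconcat([cv2.resize(w[180:310,260:390],(520,520),interpolation=cv2.INTER_CUBIC),cv2.resize(sc[190:320,250:320],(280,520),interpolation=cv2.INTER_CUBIC)]))
E
```

```text
(no output)
```

View pics/w10.png

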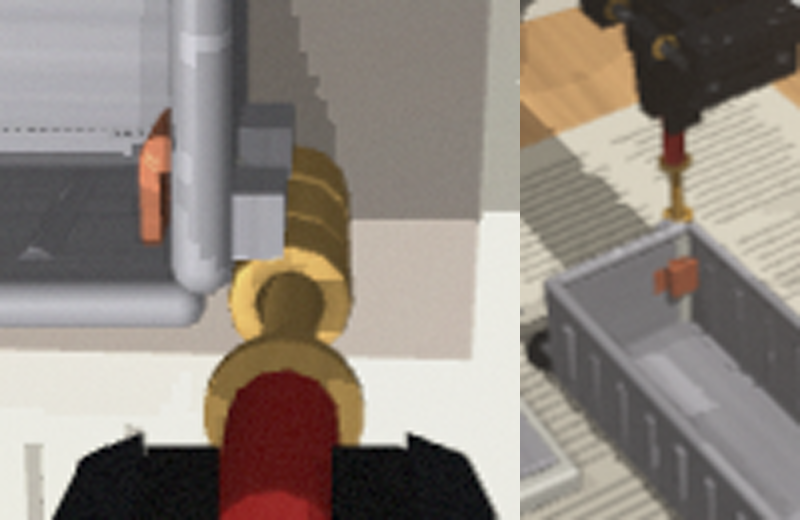

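The shaft is inside the upper eye, with the bore visible around it near crop (292,305). I'm going on down.

```bash
python3 -m pendant '[[1,[0,0.07,2],[0,0,0]],[1,[0,0.07,2],[0,0,0]],[1,[0,0.07,2],[0,0,0]],[1,[0,0,0],[0,0,0]]]'
```

```text
clock: 19.7
tool_pos: [0.6273, -0.0785, 0.1147]
eef_rot: [1.0, 0.025, -0.001, -0.017]
contact_force: [-0.5, -0.8, -1.0]
opening: 0.13
finger_force: 25.0
```

```bash
python3 -m pendant '[[1,[0,0.07,2],[0,0,0]],[1,[0,0.07,2],[0,0,0]],[1,[0,0.07,2],[0,0,0]],[1,[0,0,0],[0,0,0]]]'
```

```text
clock: 20.2
tool_pos: [0.6273, -0.0785, 0.1087]
eef_rot: [1.0, 0.025, -0.001, -0.017]
contact_force: [0.1, -0.1, -1.5]
opening: 0.129
finger_force: 25.0
```

```bash
python3 -m pendant '[[1,[0,0.07,2],[0,0,0]],[1,[0,0.07,2],[0,0,0]],[1,[0,0.07,2],[0,0,0]],[1,[0,0,0],[0,0,0]]]'
```

```text
clock: 20.7
tool_pos: [0.6273, -0.0785, 0.1027]
eef_rot: [1.0, 0.025, -0.001, -0.017]
contact_force: [-0.3, 0.1, -0.5]
opening: 0.13
finger_force: 25.0
```

```bash
python3 -m pendant '[[1,[0,0.07,2],[0,0,0]],[1,[0,0.07,2],[0,0,0]],[1,[0,0,0],[0,0,0]]]'
```

```text
clock: 21.08
tool_pos: [0.6273, -0.0784, 0.0987]
eef_rot: [1.0, 0.025, -0.001, -0.017]
contact_force: [-0.8, 0.4, -1.2]
opening: 0.131
finger_force: 25.0
```

```bash
python3 -m pendant '[[1,[0,0.04,1],[0,0,0]],[1,[0,0.04,1],[0,0,0]],[1,[0,0.04,1],[0,0,0]],[1,[0,0,0],[0,0,0]]]' 35
```

```text
clock: 21.58
tool_pos: [0.6274, -0.0784, 0.0958]
eef_rot: [1.0, 0.025, -0.001, -0.017]
contact_force: [-0.0, 0.6, 0.0]
opening: 0.124
finger_force: 35.0
```

```bash
python3 -m pendant '[[1,[0,0.04,1],[0,0,0]],[1,[0,0.04,1],[0,0,0]],[1,[0,0.04,1],[0,0,0]],[1,[0,0,0],[0,0,0]]]'
```

```text
clock: 22.08
tool_pos: [0.6274, -0.0785, 0.0928]
eef_rot: [1.0, 0.025, -0.001, -0.017]
contact_force: [-0.3, 0.5, -1.3]
opening: 0.123
finger_force: 35.0
```

```bash
python3 -m pendant '[[1,[0,0.04,1],[0,0,0]],[1,[0,0.04,1],[0,0,0]],[1,[0,0.04,1],[0,0,0]],[1,[0,0,0],[0,0,0]]]'
```

```text
clock: 22.58
tool_pos: [0.6273, -0.0786, 0.0897]
eef_rot: [1.0, 0.025, -0.001, -0.017]
contact_force: [-0.2, -0.1, -0.7]
opening: 0.122
finger_force: 35.0
```

```bash
python3 -m pendant '[[1,[0,0.04,1],[0,0,0]],[1,[0,0.04,1],[0,0,0]],[1,[0,0.04,1],[0,0,0]],[1,[0,0,0],[0,0,0]]]'
```

```text
clock: 23.08
tool_pos: [0.6274, -0.0785, 0.0869]
eef_rot: [1.0, 0.025, -0.0, -0.017]
contact_force: [1.2, 0.3, 0.1]
opening: 0.123
finger_force: 35.0
```

```bash
python3 -m pendant '[[1,[0,0.04,1],[0,0,0]],[1,[0,0.04,1],[0,0,0]],[1,[0,0,0],[0,0,0]]]'
```

```text
clock: 23.45
tool_pos: [0.6273, -0.0786, 0.0847]
eef_rot: [1.0, 0.025, -0.001, -0.017]
contact_force: [-0.3, 1.0, -0.4]
opening: 0.127
finger_force: 35.0
```

```bash
python3 -m pendant '[[1,[0,0.04,1],[0,0,0]],[1,[0,0.04,1],[0,0,0]],[1,[0,0,0],[0,0,0]]]'
```

```text
clock: 23.82
tool_pos: [0.6276, -0.0786, 0.0831]
eef_rot: [1.0, 0.025, -0.0, -0.017]
contact_force: [0.6, 1.6, 3.1]
opening: 0.122
finger_force: 35.0
```

```bash
python3 -m pendant '[[1,[0,0.04,1],[0,0,0]],[1,[0,0,0],[0,0,0]]]'
```

```text
clock: 24.08
tool_pos: [0.6278, -0.0786, 0.0829]
eef_rot: [1.0, 0.025, -0.0, -0.017]
contact_force: [-2.5, 1.5, 8.9]
opening: 0.126
finger_force: 35.0
```

```bash
python3 -m pendant '[[1,[0,0.04,1],[0,0,0]],[1,[0,0,0],[0,0,0]]]'
```

```text
clock: 24.32
tool_pos: [0.6281, -0.0786, 0.0828]
eef_rot: [1.0, 0.025, 0.0, -0.017]
contact_force: [-2.6, 1.1, 13.5]
opening: 0.121
finger_force: 35.0
```

```bash
python3 - <<'E'
from plant import cams,r
from h import *
c=cams.snapshot("wrist");s=r.get_state();im=c["img"];print(s["contact_force"],s["tool_pos"])
cv2.imwrite("pics/n.png",im[:,:,::-1])
hsv=cv2.cvtColor(im[180:310,260:390],cv2.COLOR_RGB2HSV)
b=((hsv[...,0]>12)&(hsv[...,0]<30)&(hsv[...,1]>100)&(hsv[...,2]>50))
d=(((hsv[...,0]<6)|(hsv[...,0]>174))&(hsv[...,1]>170))
for y in range(34,112,2): print(180+y,"".join("r" if d[y,x] else "#" if b[y,x] else "." for x in range(36,106)))
E
```

```text
[-2.82916933  1.26975113 14.45965635] [ 0.62807163 -0.07856796  0.08279675]
214 ......................................................................
216 ......................................................................
218 ......................................................................
220 ......................................................................
222 ......................................................................
224 ......................................................................
226 ......................................................................
228 ......................................................................
230 ......................................................................
232 .....................................##...............................
234 ....................................#########.........................
236 ....................................###########.......................
238 ...................................##############.....................
240 ...................................##########
[... 1200 characters left out ...]
#######..................
274 ................############.rrrrrrrr.##############..................
276 ...............##########.rrrrrrrrrrrrrrrr.#########..................
278 ...............#######.rrrrrrrrrrrrrrrrrrrrr.########.................
280 ..............########rrrrrrrrrrrrrrrrrrrrrrr.#######.................
282 ..............######.rrrrrrrrrrrrrrrrrrrrrrrrr.######.................
284 ..............######rrrrrrrrrrrrrrrrrrrrrrrrrrr#######................
286 ..............#####.rrrrrrrrrrrrrrrrrrrrrrrrrrr#######................
288 ..............#####.rrrrrrrrrrrrrrrrrrrrrrrrrrr.#####.................
290 ...............####rrrrrrrrrrrrrrrrrrrrrrrrrrrr.#####.................
```

The collar has come down solidly onto the upper eye: the TCP stopped at z 0.0828, the expected home height, and the pin hasn't slipped in the grip. I'm easing off, releasing and lifting.

```bash
python3 -m pendant '[[1,[0,0,-1],[0,0,0]],[1,[0,0,-0.5],[0,0,0]],[0.3,[0,0,0],[0,0,0]],[0.3,[0,0,0],[0,0,0]],[0.3,[0,0,0],[0,0,0]]]'; python3 -m pendant '[[0.3,[0,0,-4],[0,0,0]],[0.3,[0,0,-10],[0,0,0]],[0.3,[0,0,-30],[0,0,0]],[0.3,[0,0,-50],[0,0,0]],[0.3,[-50,0,0],[-2,0,0]],[0.3,[0,0,0],[0,0,0]],[0.3,[0,0,0],[0,0,0]]]'; python3 - <<'E'
from plant import cams,r
from h import *
s=r.get_state();c=cams.snapshot("wrist");T=Tw(s,c);im=c["img"]
hsv=cv2.cvtColor(im,cv2.COLOR_RGB2HSV)
d=(((hsv[...,0]<6)|(hsv[...,0]>174))&(hsv[...,1]>170)&(hsv[...,2]>60)).astype(np.uint8)
n,l,st,ce=cv2.connectedComponentsWithStats(d);k=1+st[1:,4].argmax();print(st[k],ce[k],s["tool_pos"])
x0,y0=st[k][:2]
b=((hsv[...,0]>12)&(hsv[...,0]<30)&(hsv[...,1]>100)&(hsv[...,2]>50))
for y in range(y0-16,y0+40,1): print(y,"".join("r" if d[y,x] else "#" if b[y,x] else "." for x in range(x0-14,x0+38)))
print(x0-14)
E
```

```text
clock: 25.0
tool_pos: [0.6271, -0.0789, 0.082]
eef_rot: [1.0, 0.025, -0.001, -0.017]
contact_force: [0.7, -0.4, -0.1]
opening: 0.348
finger_force: 0.0
clock: 25.88
tool_pos: [0.5786, -0.0844, 0.1772]
eef_rot: [1.0, 0.025, 0.001, 0.0]
contact_force: [0.9, 0.1, 0.6]
opening: 0.355
finger_force: 0.0
[314 153  22  25 433] [323.97228637 165.18244804] [ 0.57859751 -0.08438378  0.17719132]
137 ....................................................
138 ....................................................
139 ....................................................
140 ....................................................
141 ....................................................
142 ....................................................
143 ....................................................
144 ........................#####.......................
145 ........................#######.....................
146 ........................########....................
147 .......................##########...................
148 ...................###############..................
149 .................#########
[... 1781 characters left out ...]
............
181 ....................................................
182 ....................................................
183 ....................................................
184 ....................................................
185 ....................................................
186 ....................................................
187 ....................................................
188 ....................................................
189 ....................................................
190 ....................................................
191 ....................................................
192 ....................................................
300
```

```bash
python3 - <<'E'
from plant import cams,r
from h import *
s=r.get_state();c=cams.snapshot("wrist");sc=cams.snapshot("scene");T=Tw(s,c)
for n,z,l,rr,y in (("collar",.078,310,338.5,160.5),("top",.112,314,335,167)):
    for dz in (0,.015):
        a=plane(c,(l-.5,y),z+dz,T);b=plane(c,(rr+.3,y),z+dz,T);print(n,z+dz,"w",np.linalg.norm(a-b).round(4),((a+b)/2).round(4))
im=sc["img"][200:270,270:320];hsv=cv2.cvtColor(im,cv2.COLOR_RGB2HSV)
d=(((hsv[...,0]<6)|(hsv[...,0]>174))&(hsv[...,1]>150)&(hsv[...,2]>60));b=((hsv[...,0]>12)&(hsv[...,0]<30)&(hsv[...,1]>120)&(hsv[...,2]>50))
for y in range(10,60): print(200+y,"".join("r" if d[y,x] else "#" if b[y,x] else "." for x in range(50)))
ti=cams.snapshot
def proj(p):
    q=(sc["camera_from_world"]@np.r_[p,1])[:3]*[1,-1,-1]
    return cv2.projectPoints(q[None],np.zeros(3),np.zeros(3),sc["camera_matrix"],sc["D"])[0].ravel().round(1)
for z in (.059,.075,.078,.112,.127): print(z,proj((.6255,-.0785,z)))
E
```

```text
collar 0.078 w 0.0201 [ 0.6276 -0.0786  0.078 ]
collar 0.093 w 0.019 [ 0.6292 -0.0787  0.093 ]
top 0.112 w 0.0131 [ 0.6273 -0.0791  0.112 ]
top 0.127 w 0.0123 [ 0.6291 -0.0791  0.127 ]
210 ..................................................
211 ..................................................
212 ..................................................
213 ..................................................
214 ..................................................
215 ..................................................
216 ..................................................
217 ..................................................
218 ..................................................
219 ..................................................
220 ..................................................
221 ..................................................
222 ..................................................
223 ..................................................
224 ..................................................
225 ..................................................
226 ...............................
[... 1234 characters left out ...]
..................................................
250 ..................................................
251 ..................................................
252 ..................................................
253 ..................................................
254 ..................................................
255 ..................................................
256 ..................................................
257 ..................................................
258 ..................................................
259 ..................................................
0.059 [289.7 247.9]
0.075 [289.5 242.8]
0.078 [289.4 241.9]
0.112 [288.9 230.8]
0.127 [288.7 225.8]
```

The pin's top (row 231) and collar (row 242) match the home heights of 0.112 and 0.078. It stands upright, and the arm is clear.

```bash
python3 -c "
from plant import r;print(r.finish_job())"
```

```text
the job is handed in; nothing more can be done
None
```

I handed in the job at about 26 s: the side is shut and was leaned on for about 0.6 s at 12–15 N, the locking pin is fully home and upright, and the gripper has let go and is clear; no verdict came back.

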